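# Clamp a plaster test strip in the ratchet thickness gauge

## Task

Lay the plaster strip flat on the gauge's rail and slide it lengthwise between the guides until its end rests against the column. Then turn the ratchet cap clockwise so that the spindle closes on the strip and the slip clutch lets go, let the clutch slip by about a sixth of a turn (0.6 to 1.3 rad in all), and leave the strip clamped with your hand off. Let the clutch set the pressure: do not bear down on the cap or screw by the thimble, as more than 20 N cracks the plaster, and leave the mug and the tape roll alone.

Things in the scene. Friction and masses are not known exactly. Their poses are not given: they have to be found in the camera images.
- plaster_strip: cream-white cast plaster test strip lying flat on the table, loose, about 0.16 kg: 42 mm wide (its x), 270 mm long (its y), 13 mm thick (z). Origin at the centre of its underside. Either end may go in first. Grasp it across its 42 mm width near its middle.
- gauge: green bench thickness gauge fixed to the table. Origin on the table under the spindle axis; z up, y from the mouth toward the column. Column 50 mm wide, 96 mm high, y = 25 to 55 mm; from it the head (x +-21 mm, z = 64 to 96 mm) reaches forward over the rail to y = -37 mm. The strip is home when its origin is at y = -110 mm, z = 16 mm of the gauge.
- spindle: round steel spindle, 15 mm in diameter, which goes straight down out of the head at x = y = 0 of the gauge and does not turn. Origin at the centre of its flat lower face, z up. At the start the face is 2 to 6 mm above the strip's later top (29 mm above the table). It goes down 2.55 mm per rad of clockwise screw turn (16 mm a turn); the screw holds by friction when let go.
- cap_top (a point): centre of the top of the ratchet cap: dark knurled cylinder, bright ribs, white line; 36 mm in diameter, 26 mm high, on the vertical spindle axis, top 161 to 165 mm above the table at the start. Its drive is worn: it turns freely by an unknown 0 to 2.2 rad before it takes the screw along; only then does it ride down, 2.55 mm a rad, and the hand must go down with it until the spindle meets the strip.
- mug: white mug with dark spots, 82 mm in diameter, 91 mm high, standing at the right; a bystander. Origin at the centre of its underside.
- tape_roll: blue roll of tape lying flat at the right, 103 mm in diameter, 25 mm high; a bystander. Origin at the centre of its underside.
- rail_front (a point): middle of the front end of the gauge's straight steel rail, on its top, 16 mm above the table. Rail 34 mm wide (x +-17 mm), from here (gauge y = -170 mm) to the column, so fingers that hold the strip pass on either side of it; only a foot 60 mm wide, 10 mm high crosses under it, y = -145 to -165 mm.
- stop_face (a point): foot of the column's upright front face, on the rail's top (gauge x = 0, y = +25 mm, z = 16 mm): the strip's end stops here. Two steel guides, tops 28 mm above the table, stand beside the rail at gauge y = -20 to +22 mm, 48 mm apart (x = +-24 mm), and flare outward in front to y = -34 mm.
- thimble_mid (a point): middle of the silvery thimble under the cap, 23 mm in diameter, fixed to the screw without a clutch, so do not grip it. Its upper end is 2 mm below the cap. At least 30 mm stay free between the cap's underside and the head for fingertips.
- clutch (a joint): slip of the clutch, rad, 0 at the start: angle of the clutch ring (brass, between cap and thimble) to the thimble; grows when the cap, turned clockwise from above, overcomes the clutch (about 0.05 N m). Below that the ring carries the thimble; the free screw takes 0.025 N m. At slip the spindle presses with about 12 N; a hand pushing down adds to it, one pulling up makes it slip too early.

How it is judged:
On the way, in this order (a step that is already met when the one before it is completed fails the run):
1. the strip lies flat on the rail with its end home against the column, the spindle not yet pressing on it (y of plaster_strip in the frame of gauge between -0.1135 and -0.105 m and z of plaster_strip in the frame of gauge below 0.019 m and angle between the y axis of plaster_strip and the y axis of gauge, either way round below 0.1 rad and contact force between spindle and plaster_strip below 1 N), for 0.2 s.
2. the spindle presses on the strip and the clutch has slipped by at least 0.5 rad (contact force between spindle and plaster_strip above 4 N and value of joint clutch above 0.5 rad), for 0.1 s.
At the end, for the whole second after the job is handed in: The strip lies flat on the rail (within 3 mm of its height and 0.1 rad of the rail's direction) with its end within 3.5 mm of the column, clamped at rest by the spindle with more than 4 N, the clutch having slipped at least 0.5 rad, and the hand is off (all of step 2 and y of plaster_strip in the frame of gauge between -0.1135 and -0.105 m and z of plaster_strip in the frame of gauge below 0.019 m and angle between the y axis of plaster_strip and the y axis of gauge, either way round below 0.1 rad and linear speed of plaster_strip below 0.01 m/s); the robot touches nothing.
It fails at once if the spindle presses on the plaster with more than 20 N (contact force between spindle and plaster_strip above 20 N).
It fails at once if the clutch slips by more than 1.4 rad in all (value of joint clutch above 1.4 rad).
It fails at once if the mug or the tape roll is moved by more than 20 mm (distance of any of mug, tape_roll from where it was at the start of the episode above 0.02 m).
It also fails if it takes over 72 s, if anything falls off the work surface, if the arm or the gripper's body presses on something with over 40 N, if the wrist force passes 120 N, or if a joint passes its speed limit or range.

## Robot

A 6-joint arm with a two-finger parallel gripper is mounted at the origin on the work surface; the furniture and walls round the work are solid. World frame = base frame: x ahead of the robot, y to its left, z up, the work surface at z = 0. Lengths are in m, angles in rad, forces in N, time in s.
With the tool pointing down it reaches from about 0.275 to 0.75 m from the base axis. Payload 10.2 kg.
Tool frame: the origin (TCP) lies at the very end of the fingers, on their centre line; the grasp point (between the pads) lies 19 mm behind it (arm.hold_point_z is the distance from the TCP to the grasp point, in m); z points along the fingers, y is the line along which they close (so a half turn about z gives the same grasp; the last joint's range is limited). The gripper opens to 88 mm and grips with 3 to 60 N. Pads are 18 mm wide; open, the fingers measure 123 mm over their backs; the gripper's body (75 mm by 187 mm) begins 45 mm behind the grasp point.
Start: joints at [-1.491, 0.313, 1.498, -0, 1.331, -0.223], TCP at [0.157, -0.501, 0.203] pointing down, gripper open.
Joint ranges: [-2.94, 2.94], [-0.97, 2.17], [0.19, 2.56], [-1.23, 4.37], [0.02, 3.11], [-2.88, 2.88]. Speed limits (rad/s): [2.39, 2.39, 3.01, 3.14, 3.14, 3.14].

## Interface

Orientations are given as [roll, pitch, yaw] about the fixed x, y, z axes, in that order (R = Rz(yaw) Ry(pitch) Rx(roll)).
In Python, from workcell import readout, capture, order, arm gives the robot as it stands.
- The arm moves only by the tool jog_arm, never from a script. Its argument "deltas" is one flat list of numbers, 6 for each row, row after row: the shift along the world's x, y, z scaled (see below), then the turn, a rotation vector about the world's x, y, z scaled (see below). In form: [dx, dy, dz, ax, ay, az, dx, dy, dz, ax, ay, az, ...]. A call has 1 to 20 rows; each row is the pose to reach, as a shift and turn from the pose commanded when the call began; what a row does not reach only later rows make up. The controller multiplies each number of a shift by 0.4 m and each number of a turn by 30 degrees. A row lasts 1/10 s, in which the tool goes at most 50 mm and 8.59 degrees, less where a joint would pass 70% of its speed; a pose out of reach is approached as far as the arm can. A call with a number of a shift or a turn outside -1 to 1 is refused whole. A call with a gripper value outside its range is refused whole. "gripper" is the opening, from 0 (shut) to 1 (fully open), set as the call begins (left out, the last holds). The fingers move at their own pace and stop on an object; the grip force is fixed at half the most. Time passes only in rows, so rows that repeat a pose let the fingers close. It gives the time, the measured TCP pose, the force, the opening and the grip force at its end, in the units of the state.
- readout.read_state(): the state, without advancing time (a new reading comes with each control period).
- capture(name): name is "scene" or "side" or "wrist"; returns a dict with "color" (420x560x3 uint8, blue, green, red), "range_z" (420x560 float32, m along the optical axis (not along the pixel's ray), 0 where there is no reading), "camera_matrix" (3x3 intrinsics, pixels), "pose" (4x4, takes a point from camera to world coordinates). Camera axes: x right, y down, z forward; pixel columns grow to the right and rows downward; lengths in m; the calibration is good to about 2 mm. The wrist camera is an equidistant fisheye: a pixel r from the principal point sees the ray r / f radians off the axis. A picture is of the moment at which its call begins.
- order.finish_job(): hands the job in; it is judged then, once.
The state is a dict: "t": time; "joint_pos": joint angles; "qvel": joint speeds; "joint_torque": joint torques, N m; "position": TCP position; "eef_rot": TCP orientation; "ft_force": force on the tool from outside, world axes, zero at the start; "wrist_torque": the same for the moment, N m; "grip_width": opening from 0.0 (shut) to 1.0 (fully open); "grip_force": force on a finger pad.
Only numpy, scipy, OpenCV 4.12 (cv2) and the standard library are available. Lean on these libraries where they do the work, as an engineer would, in place of code of your own. Each camera call takes 0.05 s, during which the arm holds its last target. There are 200 camera calls.

## Working session

There is one attempt and no reset: what is moved stays moved. The work goes in short steps, Python scripts to look and compute and a tool call to move; the robot and the scene stay as the last step left them, time stands still between calls to the robot, and variables do not carry over. Pictures are saved under pics/ and viewed, at most 10 in all, crops included, and the job is handed in when it is done.

Besides the shell and the picture viewer there is one more tool, called after "Emit:" as name(argument=value, ...) on one line, values as JSON. jog_arm: Moves the arm, as the interface text tells. Its arguments: {"type":"object","properties":{"deltas":{"type":"array","items":{"type":"number"}},"gripper":{"type":"number"}},"required":["deltas"]}

```bash
ls; mkdir -p pics; python3 - <<'E'
from workcell import readout,capture,order,arm
import cv2,numpy as np
print(readout.read_state()); print([a for a in dir(arm) if a[0]!='_'])
ims=[]
for n in("scene","side","wrist"):
    c=capture(n); np.savez(f"pics/{n}0.npz",**c); cv2.imwrite(f"pics/{n}0.png",c["color"]); print(n,c["camera_matrix"].round(1).tolist(),c["pose"].round(3).tolist())
E
```

```text
pics
{'t': 0.0, 'joint_pos': array([-1.49143385e+00,  3.13429278e-01,  1.49843568e+00,  6.04434135e-06,
        1.33098672e+00, -2.23422559e-01]), 'qvel': array([-0.00102968,  0.00052187, -0.00065282,  0.00176299, -0.0010091 ,
       -0.00102896]), 'joint_torque': array([ 4.54461442e-04, -4.02204823e+01, -2.52267855e+01,  6.94471761e-02,
        3.52925307e-02, -9.26660800e-05]), 'position': array([ 0.15649961, -0.5008294 ,  0.20217223]), 'eef_rot': array([-3.14036622e+00, -2.84683857e-04,  3.02783423e-01]), 'ft_force': array([-0.28402631, -0.58744799, -0.34739691]), 'wrist_torque': array([0.0076912 , 0.02652309, 0.07057868]), 'grip_force': 0.0, 'grip_width': 0.9988565404196301}
['Unreachable', 'hold_point_z']
scene [[447.5, 0.0, 276.6], [0.0, 447.5, 206.8], [0.0, 0.0, 1.0]] [[0.846, -0.297, 0.443, 0.047], [-0.533, -0.445, 0.72, -1.086], [-0.016, -0.845, -0.535, 0.716], [0.0, 0.0, 0.0, 1.0]]
side [[499.7, 0.0, 274.1], [0.0, 499.7, 209.2], [0.0, 0.0, 1.0]] [[0.997, -0.034, 0.073, 0.424], [-0.079, -0.59, 0.803, -1.239], [0.016, -0.807, -0.591, 0.832], [0.0, 0.0, 0.0, 1.0]]
wrist [[325.2, 0.0, 276.5], [0.0, 325.2, 210.4], [0.0, 0.0, 1.0]] [[0.299, -0.914, -0.274, 0.228], [-0.954, -0.286, -0.085, -0.479], [-0.001, 0.287, -0.958, 0.384], [0.0, 0.0, 0.0, 1.0]]
```

View pics/scene0.png

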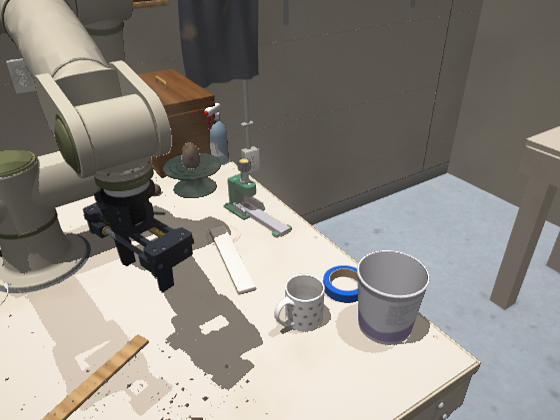

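View pics/side0.png

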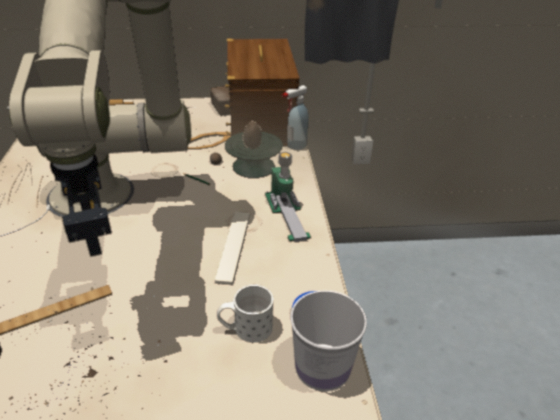

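The scene picture shows the strip from about (213,230) to (250,290), the gauge's cap near (243,163), its rail ending near (285,228), and the mug, tape and bin to the right. The side picture shows the strip from (240,215) to (225,280), the cap at (285,158) and the rail end at (298,238).

```bash
cat >h.py <<'E'
import numpy as np,cv2
def cloud(c):
    K,T,z=c["camera_matrix"],c["pose"],c["range_z"]
    v,u=np.indices(z.shape)
    P=np.stack([(u-K[0,2])/K[0,0]*z,(v-K[1,2])/K[1,1]*z,z],-1)
    return P@T[:3,:3].T+T[:3,3]
def rays(c,uv,h):
    K,T=c["camera_matrix"],c["pose"]; uv=np.atleast_2d(uv).astype(float)
    d=np.c_[(uv-K[[0,1],[2,2]])/K[[0,1],[0,1]],np.ones(len(uv))]@T[:3,:3].T
    return T[:3,3]+d*((h-T[2,3])/d[:,2])[:,None]
def load(n): return dict(np.load(f"pics/{n}.npz"))
E
python3 - <<'E'
from h import *
for n,rs,rg in(("scene0",(200,220,262,300),(215,150,300,240)),("side0",(208,205,256,290),(255,145,320,245))):
    c=load(n);P=cloud(c); hsv=cv2.cvtColor(c["color"],cv2.COLOR_BGR2HSV)
    def roi(r):
        m=np.zeros(P.shape[:2],bool);m[r[1]:r[3],r[0]:r[2]]=1;return m
    print(n,"table z",np.median(P[...,2][roi(rs)]))
    m=roi(rs)&(P[...,2]>.007)&(P[...,2]<.02)
    m=cv2.morphologyEx(m.astype(np.uint8),cv2.MORPH_OPEN,np.ones((3,3)))
    q=P[m>0]; r=cv2.minAreaRect(q[:,:2].astype(np.float32)); print("strip",len(q),np.median(q[:,2]),r,cv2.boxPoints(r).round(4).tolist())
    # by colour with ray onto top plane
    g=roi(rg); q=P[g]; h=hsv[g]; 
    q2=P[g&(P[...,2]>.012)&(P[...,2]<.022)&(hsv[...,1]<90)]
    print("rail",len(q2)); r=cv2.minAreaRect(q2[:,:2].astype(np.float32)); print(r,cv2.boxPoints(r).round(4).tolist())
    q3=q[(q[:,2]>.154)&(q[:,2]<.172)]; print("captop",len(q3),q3.mean(0),q3.min(0),q3.max(0))
    q4=q[(q[:,2]>.09)&(q[:,2]<.1)]; print("headtop",len(q4),cv2.minAreaRect(q4[:,:2].astype(np.float32)))
a=load("scene0")["color"][145:245,195:305];b=load("side0")["color"][145:245,205:315]
cv2.imwrite("pics/z0.png",np.hstack([cv2.resize(a,None,fx=3.6,fy=3.6),cv2.resize(b,None,fx=3.6,fy=3.6)]))
E
```

```text
scene0 table z 0.0012483506285517199
strip 1171 0.013847800401345478 ((0.4107796251773834, -0.2637961506843567), (0.2783595621585846, 0.042893435806035995), 79.1563491821289) [[0.3634999990463257, -0.39649999141693115], [0.4056999981403351, -0.40450000762939453], [0.4580000042915344, -0.13109999895095825], [0.41589999198913574, -0.12309999763965607]]
rail 808
((0.5317441821098328, 0.0017692744731903076), (0.5058541893959045, 0.19687287509441376), 82.5028305053711) [[0.4011000096797943, -0.2362000048160553], [0.5963000059127808, -0.26179999113082886], [0.6622999906539917, 0.23970000445842743], [0.46720001101493835, 0.2653999924659729]]
captop 101 [ 0.55291495 -0.09156262  0.16120972] [ 0.53730109 -0.1081379   0.15409432] [ 0.57354505 -0.06822253  0.16631647]
headtop 206 ((0.5509196519851685, -0.07948088645935059), (0.04829102382063866, 0.09131962060928345), 6.802803993225098)
side0 table z 0.000883286530791727
strip 1196 0.013131309107542621 ((0.41131898760795593, -0.2666195034980774), (0.27471059560775757, 0.04314190894365311), 79.02236938476562) [[0.36399999260902405, -0.39739999175071716], [0.40630000829696655, -0.40560001134872437], [0.4587000012397766, -0.13590000569820404], [0.4162999987602234, -0.12770000100135803]]
rail 782
((0.5531052947044373, -0.005624562501907349), (0.5006178021430969, 0.16169342398643494), 83.45585632324219) [[0.44429999589920044, -0.2451000064611435], [0.6049000024795532, -0.26350000500679016], [0.6620000004768372, 0.2337999939918518], [0.5012999773025513, 0.2522999942302704]]
captop 110 [ 0.55580159 -0.09269085  0.16104362] [ 0.53849774 -0.10902851  0.15400154] [ 0.57445205 -0.06934013  0.16566601]
headtop 193 ((0.536047101020813, -0.013270460069179535), (0.04830537736415863, 0.23642542958259583), 15.866775512695312)
```

View pics/z0.png

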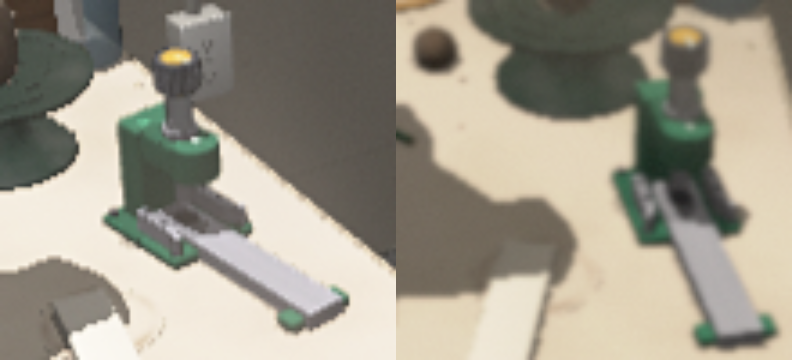

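The crops show the rail with a green foot in front, the guides flaring at the head, and a yellow-topped dark cap. Next I fit the rail's edges and the cap.

```bash
python3 - <<'E'
from h import *
for n,rg in(("scene0",(215,150,300,240)),("side0",(255,145,320,245))):
    c=load(n);P=cloud(c); hsv=cv2.cvtColor(c["color"],cv2.COLOR_BGR2HSV)
    m=np.zeros(P.shape[:2],bool);m[rg[1]:rg[3],rg[0]:rg[2]]=1
    k=m&(abs(P[...,2]-.016)<.006)&(P[...,0]>.48)&(P[...,0]<.66)&(P[...,1]<-.135)&(P[...,1]>-.3)&(hsv[...,1]<60)
    k=cv2.morphologyEx(k.astype(np.uint8),cv2.MORPH_OPEN,np.ones((3,3)))
    v,u=np.nonzero(k); q=rays(c,np.c_[u,v],.016)
    r=cv2.minAreaRect(q[:,:2].astype(np.float32)); print(n,"rail",len(q),np.median(P[k>0][:,2]),r,cv2.boxPoints(r).round(4).tolist())
    # cross-section midline
    ys=np.arange(-.245,-.145,.01); mid=[]
    for y in ys:
        s=q[abs(q[:,1]-y)<.006,0]; mid.append((s.min()+s.max())/2)
    print("line x=a*y+b",np.polyfit(ys,mid,1), np.round(mid,4))
    y=m&(hsv[...,0]>14)&(hsv[...,0]<32)&(hsv[...,1]>110)&(hsv[...,2]>120)&(P[...,2]>.14)
    v,u=np.nonzero(y); print("yellow",len(u),u.min(),u.max(),v.min(),v.max(),np.median(P[y][:,2]),rays(c,[[u.mean(),v.mean()]],.163)) if len(u) else None
    k=m&(P[...,2]>.136)&(P[...,2]<.175)&(P[...,0]<.6)
    q=P[k]; print("capall",len(q),q.min(0),q.max(0),np.percentile(q[:,2],[90,95,98]))
    # vertical-side points circle fit
    A=np.c_[2*q[:,:2],np.ones(len(q))]
    s=q[(q[:,2]<.156)]; A=np.c_[2*s[:,:2],np.ones(len(s))]; b=(s[:,:2]**2).sum(1); x=np.linalg.lstsq(A,b,rcond=None)[0]; print("circ",x[:2],np.sqrt(x[2]+x[0]**2+x[1]**2))
E
```

```text
scene0 rail 349 0.016759092863658953 ((0.5720674395561218, -0.1966283917427063), (0.04093017801642418, 0.129560649394989), 10.548012733459473) [[0.5400999784469604, -0.13670000433921814], [0.5637999773025513, -0.26409998536109924], [0.6039999723434448, -0.2565999925136566], [0.580299973487854, -0.12919999659061432]]
line x=a*y+b [-0.16823749  0.53944901] [0.5808 0.5791 0.5771 0.5754 0.5735 0.5716 0.572  0.5688 0.5678 0.5648]
yellow 20 240 247 159 162 0.16351693514661964 [[ 0.55519522 -0.08574778  0.163     ]]
capall 169 [ 0.53596399 -0.10849575  0.13634279] [ 0.57354505 -0.06822253  0.16631647] [0.16396698 0.16476909 0.16539766]
circ [ 0.55530798 -0.08753161] 0.016928639079620573
side0 rail 387 0.01591090938049211 ((0.5728861689567566, -0.1971413493156433), (0.03635676950216293, 0.12839822471141815), 9.444348335266113) [[0.5443999767303467, -0.13680000603199005], [0.565500020980835, -0.26350000500679016], [0.6014000177383423, -0.2574999928474426], [0.580299973487854, -0.13079999387264252]]
line x=a*y+b [-0.16873929  0.54011   ] [0.5817 0.5803 0.5778 0.576  0.5745 0.5731 0.5703 0.5697 0.5685 0.5666]
yellow 24 281 289 153 156 0.16267798219216933 [[ 0.55395243 -0.08480202  0.163     ]]
capall 182 [ 0.53849774 -0.10938457  0.13729729] [ 0.57445205 -0.06934013  0.16566601] [0.16363583 0.16430844 0.16520496]
circ [ 0.55628182 -0.09100396] 0.015515259481992456
```

Emit:
jog_arm(deltas=[0.1, 0.1, 0, 0, 0, 0.2, 0.2, 0.2, 0, 0, 0, 0.4, 0.3, 0.28, 0, 0, 0, 0.6, 0.4, 0.38, 0, 0, 0, 0.8, 0.5, 0.48, 0, 0, 0, 1, 0.58, 0.54, 0, 0, 0, 1, 0.635, 0.59, 0, 0, 0, 1, 0.635, 0.59, 0, 0, 0, 1], gripper=1)

```text
t: 0.95
position: [0.4133, -0.2616, 0.2026]
eef_rot: [-3.141, -0.001, 0.832]
ft_force: [-1.1, 0.1, 0.4]
grip_width: 0.999
grip_force: 0.0
```

Emit:
jog_arm(deltas=[0, 0, 0, 0, 0, 0.2, 0, 0, 0, 0, 0, 0.45, 0, 0, 0, 0, 0, 0.7, 0, 0, 0, 0, 0, 0.9, 0, 0, 0, 0, 0, 1, 0, 0, 0, 0, 0, 1])

```text
t: 1.55
position: [0.41, -0.2656, 0.2025]
eef_rot: [-3.141, -0.0, 1.35]
ft_force: [-0.1, 0.5, 0.1]
grip_width: 1.001
grip_force: 0.0
```

```bash
cat >>h.py <<'E'
def fray(c,uv,h):
    K,T=c["camera_matrix"],c["pose"]; uv=np.atleast_2d(uv).astype(float)
    p=(uv-K[[0,1],[2,2]])/K[0,0]; r=np.linalg.norm(p,axis=1,keepdims=True)+1e-9
    d=np.c_[p/r*np.sin(r),np.cos(r)]@T[:3,:3].T
    return T[:3,3]+d*((h-T[2,3])/d[:,2])[:,None]
E
python3 - <<'E'
from h import *
from workcell import capture,readout
s=readout.read_state();print(s["t"],s["position"],s["eef_rot"],s["joint_pos"],s["ft_force"])
c=capture("wrist");np.savez("pics/w1.npz",**c);cv2.imwrite("pics/w1.png",c["color"]);print(c["pose"][:3,3])
for n in("scene0","side0"):
    d=load(n);P=cloud(d);hsv=cv2.cvtColor(d["color"],cv2.COLOR_BGR2HSV)
    m=(hsv[...,0]>105)&(hsv[...,0]<128)&(hsv[...,1]>150)&(hsv[...,2]>60)&(P[...,2]<.04)&(P[...,2]>-.01)
    q=P[m];print(n,"tape",len(q),q.min(0),q.max(0))
E
```

```text
1.55 [ 0.41000532 -0.26560484  0.20253925] [-3.14111796e+00 -1.04445236e-04  1.34962347e+00] [-8.15100649e-01  2.32852012e-01  1.60346475e+00 -1.85569753e-04
  1.30572775e+00 -5.93879161e-01] [-0.10693109  0.52846304  0.12654066]
[ 0.42695042 -0.19320933  0.38420373]
scene0 tape 505 [ 0.53169017 -0.55689904 -0.0008774 ] [ 0.62955198 -0.45598346  0.02860239]
side0 tape 6 [ 0.54567736 -0.47715506  0.02240035] [ 0.55792053 -0.46711726  0.02560401]
```

View wrist.

View pics/w1.png

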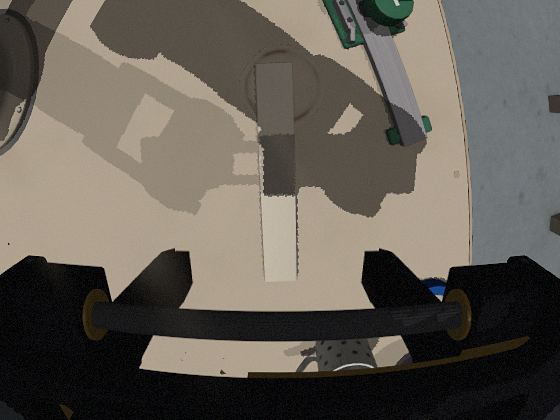

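The wrist view shows the strip from about (274,63) to (281,281) between the fingers, and the rail front end near (405,140).

```bash
python3 - <<'E'
from h import *
c=load("w1")
e=fray(c,[[255.5,63.5],[292.5,63.5],[265,281],[298,281]],.013);print(e.round(4).tolist(),e.mean(0))
d=(e[0]+e[1]-e[2]-e[3])/2;print(np.linalg.norm(d),np.arctan2(-d[0],d[1]),np.linalg.norm(e[0]-e[1]),np.linalg.norm(e[2]-e[3]))
z=c["range_z"];K=c["camera_matrix"];T=c["pose"]
g=cv2.cvtColor(c["color"],cv2.COLOR_BGR2HSV)
m=(g[...,1]<45)&(g[...,2]>60);w=np.zeros_like(m);w[30:150,330:430]=1;m&=w
m=cv2.morphologyEx(m.astype(np.uint8),cv2.MORPH_OPEN,np.ones((3,3)))
n,l,st,_=cv2.connectedComponentsWithStats(m);i=1+st[1:,4].argmax();v,u=np.nonzero(l==i);q=fray(c,np.c_[u,v],.016)
print(st[i]);ys=np.arange(-.25,-.15,.01);mid=[]
for y in ys:
    s=q[abs(q[:,1]-y)<.004,0];mid.append(((s.min()+s.max())/2,np.ptp(s)))
mid=np.array(mid);print(mid.round(4).tolist(),np.polyfit(ys,mid[:,0],1),q[:,1].min())
E
```

```text
[[0.4171, -0.1291, 0.013], [0.4574, -0.1383, 0.013], [0.367, -0.3917, 0.013], [0.4088, -0.4011, 0.013]] [ 0.41256311 -0.26504328  0.013     ]
0.26734115558774624 -0.1858310021874334 0.04139248035708346 0.04282966948561266
[ 362   30   65  116 3084]
[[0.5833, 0.0326], [0.5828, 0.0344], [0.5806, 0.0339], [0.5794, 0.0341], [0.5771, 0.0346], [0.5751, 0.0347], [0.5732, 0.0345], [0.572, 0.0351], [0.5694, 0.035], [0.5682, 0.0356]] [-0.17784833  0.53965579] -0.255671524751728
```

Emit:
jog_arm(deltas=[0, 0, -0.1, 0, 0, 0.067, 0.004, 0, -0.2, 0, 0, 0.067, 0.004, 0, -0.3, 0, 0, 0.067, 0.004, 0, -0.38, 0, 0, 0.067, 0.004, 0, -0.43, 0, 0, 0.067, 0.004, 0, -0.46, 0, 0, 0.067, 0.004, 0, -0.48, 0, 0, 0.067, 0.004, 0, -0.495, 0, 0, 0.067, 0.004, 0, -0.495, 0, 0, 0.067, 0.004, 0, -0.495, 0, 0, 0.067])

```text
t: 2.6
position: [0.4124, -0.2654, 0.0053]
eef_rot: [3.141, 0.001, 1.385]
ft_force: [-0.9, -0.1, 0.7]
grip_width: 1.002
grip_force: 0.0
```

Emit:
jog_arm(deltas=[0, 0, 0, 0, 0, 0, 0, 0, 0, 0, 0, 0, 0, 0, 0, 0, 0, 0, 0, 0, 0, 0, 0, 0, 0, 0, 0, 0, 0, 0, 0, 0, 0, 0, 0, 0, 0, 0, 0, 0, 0, 0, 0, 0, 0, 0, 0, 0], gripper=0.3)

```text
t: 3.4
position: [0.4121, -0.2651, 0.0047]
eef_rot: [-3.142, 0.0, 1.385]
ft_force: [-0.4, 0.2, -0.4]
grip_width: 0.311
grip_force: 0.0
```

The fingers closed to 27 mm without meeting the strip, so I look.

```bash
python3 - <<'E'
from h import *
from workcell import capture,readout
s=readout.read_state();print(s["grip_width"],s["grip_force"],s["position"])
a=capture("side");b=capture("wrist")
cv2.imwrite("pics/v2.png",np.hstack([cv2.resize(a["color"][180:330,180:330],(400,400)),cv2.resize(b["color"][100:400,100:450],(400,343)) if 0 else cv2.resize(b["color"],(400,400))]))
E
```

```text
0.3107969410370962 0.0 [ 0.41214475 -0.26512215  0.00471237]
```

View pics/v2.png

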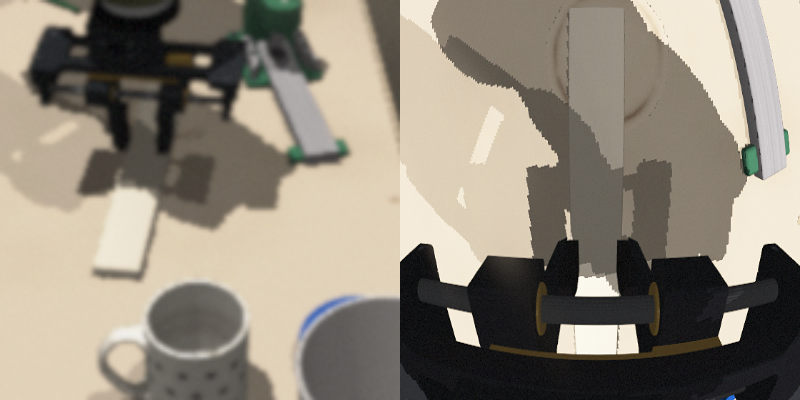

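```bash
python3 - <<'E'
from h import *
from workcell import capture
for n in("side","scene"):
    c=capture(n);P=cloud(c);col=c["color"].max(2)
    k=(abs(P[...,0]-.412)<.06)&(abs(P[...,1]+.265)<.05)&(P[...,2]<.09)&(P[...,2]>.003)&(col<60)
    q=P[k]; a=1.385-np.pi/2; ax=np.array([np.cos(a),np.sin(a)])
    l=(q[:,:2]-[.4121,-.2651])@ax; t=(q[:,:2]-[.4121,-.2651])@[-ax[1],ax[0]]
    for z0 in(.003,.01,.016,.022,.03,.04,.06):
        s=(q[:,2]>=z0)&(q[:,2]<z0+.008)
        if s.sum()>3: print(n,z0,s.sum(),"L",np.round(np.percentile(l[s&(l<0)],[2,98]),4) if (s&(l<0)).any() else 0,"R",np.round(np.percentile(l[s&(l>0)],[2,98]),4) if (s&(l>0)).any() else 0, "t",t[s].min().round(3),t[s].max().round(3))
E
```

```text
side 0.01 6 L 0 R [0.0025 0.0056] t 0.03 0.05
side 0.04 16 L [-0.0213 -0.0129] R [0.0153 0.0233] t -0.013 -0.003
side 0.06 37 L [-0.0263 -0.0124] R [0.0159 0.0288] t -0.013 0.006
scene 0.04 19 L [-0.0241 -0.0136] R [0.0137 0.0236] t -0.011 0.007
scene 0.06 38 L [-0.0285 -0.0147] R [0.0136 0.0287] t -0.011 0.008
```

```bash
python3 - <<'E'
from h import *
from workcell import capture
c=capture("side");P=cloud(c)
a=1.385-np.pi/2; ax=np.array([np.cos(a),np.sin(a)])
D=P[...,:2]-[.4121,-.2651]; l=D@ax;t=D@[-ax[1],ax[0]]
k=(abs(l)<.04)&(abs(t)<.03)&(P[...,2]<.08)&(P[...,2]>.02)
v,u=np.nonzero(k)
for r in range(v.min(),v.max()+1):
    s=v==r
    print(r,[(int(x),*(np.r_[l[r,x],t[r,x],P[r,x,2]]*1000).astype(int),int(c["color"][r,x].max())) for x in u[s][::3]])
E
```

```text
222 [(228, np.int64(-13), np.int64(6), np.int64(73), 82)]
223 [(228, np.int64(-14), np.int64(8), np.int64(69), 79)]
224 [(222, np.int64(-25), np.int64(-7), np.int64(77), 20), (228, np.int64(-14), np.int64(6), np.int64(67), 72)]
225 [(221, np.int64(-28), np.int64(-9), np.int64(75), 33), (224, np.int64(-20), np.int64(-9), np.int64(76), 15), (228, np.int64(-13), np.int64(2), np.int64(67), 64), (245, np.int64(30), np.int64(-5), np.int64(78), 73)]
226 [(221, np.int64(-27), np.int64(-14), np.int64(76), 36), (224, np.int64(-21), np.int64(-7), np.int64(72), 17), (227, np.int64(-13), np.int64(-8), np.int64(73), 24), (240, np.int64(18), np.int64(-8), np.int64(76), 20), (245, np.int64(29), np.int64(0), np.int64(70), 74)]
227 [(221, np.int64(-28), np.int64(-8), np.int64(68), 38), (224, np.int64(-20), np.int64(-11), np.int64(72), 15), (227, np.int64(-13), np.int64(-6), np.int64(68), 21), (240, np.int64(18), np.int64(-8), np.int64(73), 17), (243, np.int64(27), np.int64(-13), np.int64(78), 17)]
228 [(222, np.int64(-26), np.int64(-9), np.int64(66), 22), (225, np.int64(-17), np.int64(-12), np.int64(7
[... 1620 characters left out ...]
(-16), np.int64(-9), np.int64(48), 13), (239, np.int64(15), np.int64(-7), np.int64(49), 28), (242, np.int64(23), np.int64(-9), np.int64(52), 22)]
235 [(223, np.int64(-24), np.int64(-10), np.int64(45), 89), (226, np.int64(-16), np.int64(-9), np.int64(45), 25), (239, np.int64(15), np.int64(-9), np.int64(49), 26), (242, np.int64(22), np.int64(-8), np.int64(48), 24)]
236 [(224, np.int64(-21), np.int64(-12), np.int64(44), 67), (227, np.int64(-14), np.int64(-10), np.int64(43), 51), (240, np.int64(18), np.int64(-11), np.int64(47), 19), (243, np.int64(26), np.int64(-13), np.int64(50), 54)]
237 [(239, np.int64(15), np.int64(-9), np.int64(42), 45), (242, np.int64(23), np.int64(-12), np.int64(45), 49)]
```

```bash
python3 - <<'E'
from h import *
for n in("scene0","side0"):
    c=load(n);P=cloud(c);D=P[...,:2]-[.157,-.501]
    ax=np.array([np.cos(.303-np.pi/2),np.sin(.303-np.pi/2)]);l=D@ax;t=D@[-ax[1],ax[0]]
    k=(abs(l)<.07)&(abs(t)<.02)&(P[...,2]>.1)&(P[...,2]<.3)&(c["color"].max(2)<70)
    print(n,[(round(float(z),3),int((k&(P[...,2]<z)).sum())) for z in np.arange(.19,.28,.01)])
    for s in(-1,1):
        q=k&(l*s>0.02)&(P[...,2]<.26); print(s,q.sum(),np.percentile(l[q],[2,98]) if q.any() else 0,np.percentile(t[q],[2,98]) if q.any() else 0, P[...,2][q].min() if q.any() else 0)
from workcell import readout
print(readout.read_state()["joint_pos"])
E
```

```text
scene0 [(0.19, 0), (0.2, 0), (0.21, 0), (0.22, 0), (0.23, 0), (0.24, 4), (0.25, 118), (0.26, 259), (0.27, 397), (0.28, 508)]
-1 140 [-0.05441605 -0.0437287 ] [-0.01045189  0.00867679] 0.2385068341930927
1 119 [0.04569789 0.05883211] [-0.01088993  0.00929221] 0.24259953213579738
side0 [(0.19, 0), (0.2, 0), (0.21, 0), (0.22, 0), (0.23, 0), (0.24, 0), (0.25, 23), (0.26, 70), (0.27, 117), (0.28, 196)]
-1 0 0 0 0
1 70 [0.05703562 0.06162416] [-0.00939406  0.00768531] 0.2443605666740617
[-8.11271909e-01  4.99287423e-01  1.81597538e+00  1.12517225e-05
  8.26315678e-01 -6.25456535e-01]
```

The camera depth shows the fingertips about 38 mm above the reported TCP, both now and at the start. I correct for this and go lower, watching the force.

Emit:
jog_arm(deltas=[0, 0, 0, 0, 0, 0, 0, 0, 0, 0, 0, 0, 0, 0, 0, 0, 0, 0, 0, 0, 0, 0, 0, 0, 0, 0, 0, 0, 0, 0, 0, 0, 0, 0, 0, 0], gripper=1)

```text
t: 4.25
position: [0.4121, -0.2651, 0.0047]
eef_rot: [-3.142, -0.0, 1.385]
ft_force: [0.2, -0.4, -0.1]
grip_width: 0.821
grip_force: 0.0
```

Emit:
jog_arm(deltas=[0, 0, -0.02, 0, 0, 0, 0, 0, -0.04, 0, 0, 0, 0, 0, -0.06, 0, 0, 0, 0, 0, -0.075, 0, 0, 0, 0, 0, -0.085, 0, 0, 0, 0, 0, -0.085, 0, 0, 0])

```text
t: 4.85
position: [0.4119, -0.2649, -0.0299]
eef_rot: [-3.141, -0.001, 1.385]
ft_force: [-0.1, 0.5, 0.3]
grip_width: 1.001
grip_force: 0.0
```

```bash
python3 - <<'E'
from h import *
from workcell import capture,readout
s=readout.read_state();print(s["position"],s["ft_force"],s["grip_width"])
a=1.385-np.pi/2; ax=np.array([np.cos(a),np.sin(a)])
for n in("side","scene"):
    c=capture(n);P=cloud(c)
    D=P[...,:2]-[.4121,-.2651]; l=D@ax;t=D@[-ax[1],ax[0]]
    k=(abs(l)<.065)&(abs(l)>.03)&(abs(t)<.02)&(P[...,2]<.08)&(c["color"].max(2)<45)
    for sg in(-1,1):
        q=k&(l*sg>0);print(n,sg,np.sort(P[...,2][q])[:12].round(4))
E
```

```text
[ 0.41191361 -0.26493595 -0.02987353] [-0.09640026  0.4703605   0.31288432] 1.0011998767961332
side -1 [0.009  0.0092 0.0095 0.0105 0.0126 0.0126 0.0132 0.0133 0.0134 0.0144
 0.0155 0.0161]
side 1 [0.0087 0.0096 0.01   0.0105 0.0137 0.014  0.0147 0.0157 0.0162 0.0165
 0.0169 0.0169]
scene -1 [0.0076 0.0079 0.0085 0.0089 0.0098 0.0109 0.0117 0.0129 0.0131 0.0135
 0.0139 0.0143]
scene 1 [0.0077 0.009  0.0097 0.0103 0.0114 0.0118 0.012  0.0126 0.0127 0.0138
 0.0143 0.0148]
```

Emit:
jog_arm(deltas=[0, 0, -0.005, 0, 0, 0, 0, 0, -0.01, 0, 0, 0, 0, 0, -0.01, 0, 0, 0])

```text
t: 5.25
position: [0.4121, -0.2651, -0.0334]
eef_rot: [-3.141, -0.0, 1.385]
ft_force: [-0.1, 0.0, 0.6]
grip_width: 1.0
grip_force: 0.0
```

Emit:
jog_arm(deltas=[0, 0, 0, 0, 0, 0, 0, 0, 0, 0, 0, 0, 0, 0, 0, 0, 0, 0, 0, 0, 0, 0, 0, 0, 0, 0, 0, 0, 0, 0, 0, 0, 0, 0, 0, 0, 0, 0, 0, 0, 0, 0, 0, 0, 0, 0, 0, 0], gripper=0.3)

```text
t: 6.05
position: [0.4121, -0.2651, -0.0333]
eef_rot: [-3.141, -0.0, 1.385]
ft_force: [-0.2, 0.3, 0.0]
grip_width: 0.473
grip_force: 30.0
```

Emit:
jog_arm(deltas=[0, 0, 0.03, 0, 0, 0, 0, 0, 0.07, 0, 0, 0, 0, -0.03, 0.1, 0, 0, 0, 0.05, -0.07, 0.1, 0, 0, 0.1, 0.12, -0.09, 0.1, 0, 0, 0.25, 0.2, -0.09, 0.1, 0, 0, 0.4, 0.28, -0.08, 0.1, 0, 0, 0.55, 0.36, -0.06, 0.1, 0, 0, 0.678, 0.41, -0.05, 0.1, 0, 0, 0.678, 0.435, -0.04, 0.1, 0, 0, 0.678, 0.435, -0.04, 0.09, 0, 0, 0.678, 0.435, -0.04, 0.075, 0, 0, 0.678, 0.435, -0.04, 0.075, 0, 0, 0.678])

```text
t: 7.35
position: [0.5847, -0.2812, -0.0044]
eef_rot: [-3.14, -0.002, 1.739]
ft_force: [-0.0, -0.5, -1.2]
grip_width: 0.475
grip_force: 30.0
```

```bash
python3 - <<'E'
from h import *
from workcell import capture,readout
s=readout.read_state();print(s["t"],s["position"],s["eef_rot"],s["ft_force"],s["grip_width"],s["joint_pos"])
c=capture("wrist");np.savez("pics/w2.npz",**c);d=capture("scene");np.savez("pics/s2.npz",**d)
cv2.imwrite("pics/v3.png",np.hstack([cv2.resize(c["color"][0:300,130:430],(400,400)),cv2.resize(d["color"][150:290,200:340],(400,400))]))
E
```

```text
7.35 [ 0.58466084 -0.28115221 -0.00435822] [-3.13972271e+00 -1.68037024e-03  1.73908162e+00] [-0.04419839 -0.53982126 -1.22145332] 0.4746988756076081 [-6.28405949e-01  7.92161931e-01  1.29456528e+00 -1.86424808e-04
  1.05737423e+00 -7.96601047e-01]
```

View pics/v3.png

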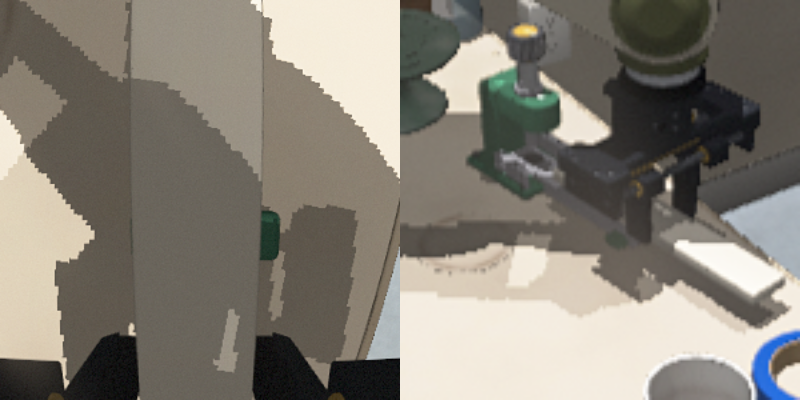

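The wrist view shows the held strip covering the rail, with edges at about (228,75)/(326,75) and (234,292)/(321,292), and the green foot at its right. The scene view shows it lined up with the rail, in front of the guides.

```bash
python3 - <<'E'
from h import *
c=load("w2");e=fray(c,[[228.5,75],[326,75],[234.5,250],[322.5,250]],.0425)
yaw=.1694;ux=np.array([np.cos(yaw),np.sin(yaw)]);uy=np.array([-ux[1],ux[0]]);g=np.array([.5549,-.091])
for p in e: print((p[:2]-g)@ux,(p[:2]-g)@uy)
# detect right edge foot and depth check
d=load("s2");P=cloud(d);D=P[...,:2]-g;l=D@ux;t=D@uy
k=(abs(l)<.04)&(t<-.21)&(t>-.36)&(P[...,2]>.03)&(P[...,2]<.05)&(d["color"].min(2)>90)
print("top z",np.median(P[...,2][k]),k.sum())
for a in np.arange(-.32,-.21,.015):
    s=k&(abs(t-a)<.006)
    if s.sum()>3: print(round(a,3),l[s].min().round(4),l[s].max().round(4))
print("rear end",np.percentile(t[k],[0,1]))
E
```

```text
-0.021535129202045748 -0.10098132067641666
0.01836379941880724 -0.10098666590125085
-0.021011681928181276 -0.17756559741479555
0.01897563701660281 -0.17757696479632207
top z 0.0428011591129262 600
-0.32 -0.0255 0.0193
-0.305 -0.0253 0.0202
-0.29 -0.025 0.0169
-0.275 -0.0247 0.0165
-0.26 -0.0261 0.0186
-0.245 -0.0238 0.018
-0.23 -0.0248 0.0177
-0.215 -0.025 0.018
rear end [-0.32895507 -0.32764629]
```

Emit:
jog_arm(deltas=[0.003, 0, -0.01, 0, 0, 0, 0.003, 0, -0.02, 0, 0, 0, 0.003, 0, -0.028, 0, 0, 0, 0.003, 0, -0.03, 0, 0, 0, 0.003, 0, -0.03, 0, 0, 0, 0.003, 0, -0.03, 0, 0, 0])

```text
t: 8.05
position: [0.5874, -0.2812, -0.0152]
eef_rot: [3.141, 0.0, 1.74]
ft_force: [0.1, 0.5, -2.9]
grip_width: 0.472
grip_force: 30.0
```

```bash
cat >m.py <<'E'
from h import *
from workcell import capture,readout
s=readout.read_state();print(s["t"],s["position"],s["eef_rot"],s["ft_force"])
yaw=.1694;ux=np.array([np.cos(yaw),np.sin(yaw)]);uy=np.array([-ux[1],ux[0]]);g=np.array([.5549,-.091])
print("tcp gauge",(s["position"][:2]-g)@ux,(s["position"][:2]-g)@uy)
d=capture("scene");P=cloud(d);D=P[...,:2]-g;l=D@ux;t=D@uy
k=(abs(l)<.04)&(t<-.15)&(t>-.36)&(P[...,2]>.023)&(P[...,2]<.05)&(d["color"].min(2)>90)
print("top z",np.median(P[...,2][k]),k.sum())
A=[(a,(l[k&(abs(t-a)<.006)].min()+l[k&(abs(t-a)<.006)].max())/2) for a in np.arange(-.32,-.18,.015) if (k&(abs(t-a)<.006)).sum()>3]
print(np.round(A,4).tolist());print("rear end",np.percentile(t[k],[0,1]))
E
python3 m.py
```

```text
8.05 [ 0.58740991 -0.28115351 -0.01518758] [3.14145543e+00 1.32211738e-04 1.74009613e+00] [ 0.12383914  0.49045825 -2.87931823]
tcp gauge -1.3602765317346002e-05 -0.19291254975554922
top z 0.031588642856285265 627
[[-0.32, -0.0013], [-0.305, -0.002], [-0.29, -0.0016], [-0.275, -0.0017], [-0.26, -0.001], [-0.245, -0.0009], [-0.23, -0.001], [-0.215, -0.0005], [-0.2, -0.0045], [-0.185, 0.0029]]
rear end [-0.33025504 -0.32809893]
```

Emit:
jog_arm(deltas=[0, 0, -0.003, 0, 0, 0, -0.0025, 0.015, -0.003, 0, 0, 0, -0.006, 0.035, -0.003, 0, 0, 0, -0.01, 0.06, -0.003, 0, 0, 0, -0.0145, 0.085, -0.003, 0, 0, 0, -0.019, 0.11, -0.003, 0, 0, 0, -0.0225, 0.13, -0.003, 0, 0, 0, -0.0255, 0.15, -0.003, 0, 0, 0, -0.028, 0.165, -0.003, 0, 0, 0, -0.03, 0.175, -0.003, 0, 0, 0, -0.03, 0.175, -0.003, 0, 0, 0])

```text
t: 9.2
position: [0.5753, -0.2107, -0.0164]
eef_rot: [-3.142, -0.0, 1.74]
ft_force: [-0.3, 0.1, -1.5]
grip_width: 0.471
grip_force: 30.0
```

```bash
python3 m.py; python3 - <<'E'
from h import *
from workcell import capture
c=capture("wrist")["color"];d=capture("side")["color"]
cv2.imwrite("pics/v4.png",np.hstack([cv2.resize(c[0:300,130:430],(400,400)),cv2.resize(d[140:280,210:350],(400,400))]))
E
```

```text
9.2 [ 0.57530265 -0.21071414 -0.01643992] [-3.14152601e+00 -5.66576597e-05  1.74044565e+00] [-0.29120077  0.07771403 -1.54770733]
tcp gauge -7.211462698785231e-05 -0.12144026431356236
top z 0.03020175995674057 453
[[-0.26, -0.0007], [-0.245, 0.0002], [-0.23, -0.0007], [-0.215, -0.0009], [-0.2, -0.0006], [-0.185, -0.0017]]
rear end [-0.25810191 -0.25712666]
```

View pics/v4.png

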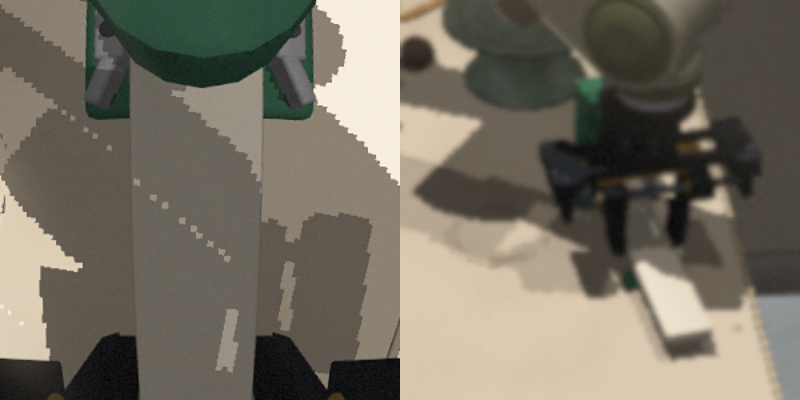

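The wrist view shows the strip centred between the two flared guides, at about (228,80) and (327,80) in full-image pixels, with no force yet. I continue slowly.

Emit:
jog_arm(deltas=[-0.001, 0.006, 0, 0, 0, 0, -0.002, 0.012, 0, 0, 0, 0, -0.003, 0.018, 0, 0, 0, 0, -0.0035, 0.02, 0, 0, 0, 0, -0.0035, 0.02, 0, 0, 0, 0])

```text
t: 9.85
position: [0.5739, -0.203, -0.0165]
eef_rot: [-3.142, -0.0, 1.74]
ft_force: [-0.1, -0.1, -0.8]
grip_width: 0.472
grip_force: 30.0
```

Emit:
jog_arm(deltas=[-0.0003, 0.002, 0, 0, 0, 0, -0.0006, 0.004, 0, 0, 0, 0, -0.0009, 0.005, 0, 0, 0, 0, -0.0009, 0.005, 0, 0, 0, 0])

```text
t: 10.25
position: [0.5736, -0.2011, -0.0165]
eef_rot: [-3.142, -0.0, 1.74]
ft_force: [0.1, -0.3, -2.8]
grip_width: 0.475
grip_force: 30.0
```

Emit:
jog_arm(deltas=[-0.0004, 0.0025, 0, 0, 0, 0, -0.0004, 0.0025, 0, 0, 0, 0, -0.0004, 0.0025, 0, 0, 0, 0])

```text
t: 10.55
position: [0.5734, -0.2001, -0.0165]
eef_rot: [3.142, 0.0, 1.74]
ft_force: [-0.3, -0.1, -1.7]
grip_width: 0.47
grip_force: 30.0
```

Emit:
jog_arm(deltas=[-0.0004, 0.0025, 0, 0, 0, 0, -0.0004, 0.0025, 0, 0, 0, 0, -0.0004, 0.0025, 0, 0, 0, 0])

```text
t: 10.85
position: [0.5733, -0.1991, -0.0165]
eef_rot: [3.142, 0.0, 1.74]
ft_force: [0.1, 1.0, -1.3]
grip_width: 0.47
grip_force: 30.0
```

Emit:
jog_arm(deltas=[-0.0004, 0.0025, 0, 0, 0, 0, -0.0004, 0.0025, 0, 0, 0, 0, -0.0004, 0.0025, 0, 0, 0, 0])

```text
t: 11.15
position: [0.5731, -0.1981, -0.0165]
eef_rot: [3.142, 0.0, 1.74]
ft_force: [0.3, -0.5, -2.7]
grip_width: 0.473
grip_force: 30.0
```

Emit:
jog_arm(deltas=[-0.0004, 0.0025, 0, 0, 0, 0, -0.0004, 0.0025, 0, 0, 0, 0, -0.0004, 0.0025, 0, 0, 0, 0])

```text
t: 11.45
position: [0.5729, -0.1971, -0.0165]
eef_rot: [-3.142, -0.0, 1.74]
ft_force: [-1.1, -0.1, -2.2]
grip_width: 0.474
grip_force: 30.0
```

Emit:
jog_arm(deltas=[-0.0004, 0.0025, 0, 0, 0, 0, -0.0004, 0.0025, 0, 0, 0, 0, -0.0004, 0.0025, 0, 0, 0, 0])

```text
t: 11.75
position: [0.5728, -0.1961, -0.0165]
eef_rot: [-3.142, -0.0, 1.74]
ft_force: [0.2, -0.7, -2.2]
grip_width: 0.472
grip_force: 30.0
```

Emit:
jog_arm(deltas=[-0.0004, 0.0025, 0, 0, 0, 0, -0.0004, 0.0025, 0, 0, 0, 0, -0.0004, 0.0025, 0, 0, 0, 0])

```text
t: 12.05
position: [0.5728, -0.1954, -0.0163]
eef_rot: [3.141, 0.001, 1.74]
ft_force: [-0.2, -2.4, -2.5]
grip_width: 0.468
grip_force: 30.0
```

Emit:
jog_arm(deltas=[-0.0002, 0.0015, 0, 0, 0, 0, -0.0004, 0.0025, 0, 0, 0, 0, -0.0004, 0.0025, 0, 0, 0, 0])

```text
t: 12.35
position: [0.5729, -0.1955, -0.0161]
eef_rot: [3.141, 0.003, 1.74]
ft_force: [1.3, -7.7, -2.1]
grip_width: 0.475
grip_force: 30.0
```

```bash
python3 m.py
```

```text
12.35 [ 0.57290844 -0.19545987 -0.01605331] [3.14053058e+00 2.55290669e-03 1.74007374e+00] [ 1.25126579 -7.71901488 -2.05835865]
tcp gauge 0.0001396772350862727 -0.10600070123011758
top z 0.03119960166338176 387
[[-0.245, -0.0024], [-0.23, -0.0004], [-0.215, -0.0005], [-0.2, -0.001], [-0.185, 0.0006]]
rear end [-0.24195688 -0.2409274 ]
```

Emit:
jog_arm(deltas=[0.0004, -0.0022, 0, 0, 0, 0, 0.0004, -0.0022, -0.002, 0, 0, 0, 0.0004, -0.0022, -0.003, 0, 0, 0, 0.0004, -0.0022, -0.003, 0, 0, 0])

```text
t: 12.8
position: [0.5729, -0.1954, -0.0172]
eef_rot: [3.141, 0.001, 1.74]
ft_force: [-1.2, -5.8, 3.7]
grip_width: 0.475
grip_force: 30.0
```

Emit:
jog_arm(deltas=[0, 0, 0, 0, 0, 0, 0, 0, 0, 0, 0, 0, 0, 0, 0, 0, 0, 0, 0, 0, 0, 0, 0, 0], gripper=0.8)

```text
t: 13.2
position: [0.5725, -0.1946, -0.0179]
eef_rot: [-3.141, -0.001, 1.74]
ft_force: [1.1, 0.8, 0.1]
grip_width: 0.795
grip_force: 0.0
```

```bash
python3 m.py
```

```text
13.2 [ 0.57251255 -0.19460595 -0.01791044] [-3.14126361e+00 -6.24483873e-04  1.74023686e+00] [1.06585128 0.81364945 0.13840862]
tcp gauge -0.00010657778594683849 -0.10509225945709125
top z 0.02969996767088734 377
[[-0.245, -0.0012], [-0.23, -0.0012], [-0.215, -0.0019], [-0.2, 0.0005], [-0.185, -0.0012]]
rear end [-0.24373615 -0.24148552]
```

Strip home and laid (top at 0.0297 m). Now I raise the open hand and go over the cap.

Emit:
jog_arm(deltas=[0, 0, 0.03, 0, 0, 0, 0, 0, 0.1, 0, 0, 0, 0, 0, 0.2, 0, 0, 0, 0, 0, 0.3, 0, 0, 0, 0, 0, 0.4, 0, 0, 0, 0, 0, 0.5, 0, 0, 0, 0, 0, 0.57, 0, 0, 0, 0, 0, 0.57, 0, 0, 0], gripper=1)

```text
t: 14.05
position: [0.5739, -0.1956, 0.2156]
eef_rot: [3.135, 0.005, 1.74]
ft_force: [-0.5, 0.1, -0.6]
grip_width: 0.998
grip_force: 0.0
```

Emit:
jog_arm(deltas=[-0.01, 0.06, 0, 0, 0, 0.25, -0.02, 0.13, 0, 0, 0, 0.5, -0.03, 0.2, 0, 0, 0, 0.75, -0.04, 0.25, 0, 0, 0, 1, -0.044, 0.265, 0, 0, 0, 1, -0.044, 0.265, 0, 0, 0, 1])

```text
t: 14.65
position: [0.5548, -0.0887, 0.2102]
eef_rot: [-3.141, -0.0, 2.261]
ft_force: [-0.7, -0.6, -0.2]
grip_width: 1.0
grip_force: 0.0
```

```bash
python3 - <<'E'
from h import *
from workcell import capture,readout
s=readout.read_state();print(s["t"],s["position"],s["eef_rot"],s["joint_pos"],s["ft_force"],s["wrist_torque"])
c=capture("wrist");np.savez("pics/w3.npz",**c)
d=capture("scene");P=cloud(d);g=np.array([.5549,-.088]);yaw=.1694;ux=np.array([np.cos(yaw),np.sin(yaw)]);uy=np.array([-ux[1],ux[0]])
D=P[...,:2]-g;l=D@ux;t=D@uy;k=(abs(l)<.03)&(t<-.15)&(P[...,2]>.023)&(P[...,2]<.04)&(d["color"].min(2)>90);print("rear",np.percentile(t[k],[0,1]),np.median(P[...,2][k]),k.sum())
cv2.imwrite("pics/v5.png",np.hstack([c["color"],cv2.resize(d["color"][120:260,190:290],(240,420-84))]) if 0 else c["color"])
E
```

```text
14.65 [ 0.55481419 -0.08865617  0.21023527] [-3.14138707e+00 -3.06308637e-04  2.26105453e+00] [-3.66941062e-01  3.89725105e-01  1.37057414e+00 -2.90808482e-05
  1.38166121e+00 -1.05719382e+00] [-0.66856774 -0.55023254 -0.22470525] [-0.04522505 -0.10071995 -0.04040209]
rear [-0.53058609 -0.52351428] 0.029467702634471016 442
```

View pics/v5.png

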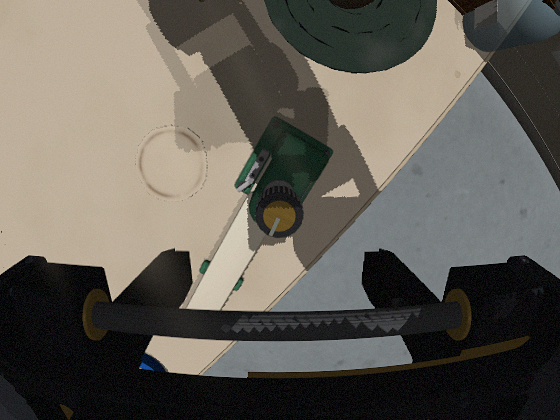

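The wrist view shows the cap at about (280,213) between the open fingers, the strip under the head, and the cake stand near the top at (350,30). I measure the cap centre and check for obstacles around the hand.

```bash
python3 - <<'E'
from h import *
c=load("w3");hsv=cv2.cvtColor(c["color"],cv2.COLOR_BGR2HSV)
w=np.zeros((420,560),bool);w[170:250,240:320]=1
m=w&(hsv[...,0]>12)&(hsv[...,0]<35)&(hsv[...,1]>120)&(hsv[...,2]>90)
v,u=np.nonzero(m);(x,y),r=cv2.minEnclosingCircle(np.c_[u,v].astype(np.float32));print("brass",len(u),x,y,r,fray(c,[[x,y],[x-r,y],[x+r,y]],.163).round(4).tolist())
d=w&(hsv[...,2]<75)&(((np.indices(m.shape)[1]-x)**2+(np.indices(m.shape)[0]-y)**2)<40**2)
cs,_=cv2.findContours((d|m).astype(np.uint8),cv2.RETR_EXTERNAL,cv2.CHAIN_APPROX_NONE);k=max(cs,key=cv2.contourArea);print("dark",cv2.minEnclosingCircle(k),cv2.boundingRect(k))
z=c["range_z"];uu=[(280,216),(275,205),(284,224)];print([float(z[b,a]) for a,b in uu])
# 3D of brass
K,T=c["camera_matrix"],c["pose"];p=(np.c_[u,v]-K[[0,1],[2,2]])/K[0,0];rr=np.linalg.norm(p,axis=1,keepdims=True)
d3=np.c_[p/rr*np.tan(rr),np.ones(len(p))]*z[v,u][:,None];q=d3@T[:3,:3].T+T[:3,3];print("brass 3d",np.median(q,0),q.min(0),q.max(0))
for n in("scene0","side0"):
    P=cloud(load(n));R=np.hypot(P[...,0]-.555,P[...,1]+.0885)
    for zl in(.12,.16,.2,.25):
        k=(P[...,2]>zl)&(R>.045)&(R<.25)&(P[...,2]<.45)
        if k.any(): i=np.argmin(np.where(k,R,9));print(n,zl,R.flat[i],P.reshape(-1,3)[i],k.sum())
E
```

```text
brass 561 278.8157958984375 215.55262756347656 15.822210311889648 [[0.5558, -0.0862, 0.163], [0.5468, -0.0936, 0.163], [0.5648, -0.0787, 0.163]]
dark ((280.44219970703125, 205.26547241210938), 32.38192367553711) (249, 176, 61, 62)
[0.24113968014717102, 0.23836928606033325, 0.24224384129047394]
brass 3d [ 0.55718204 -0.08709125  0.16253085] [ 0.50833446 -0.09819466  0.16082755] [ 0.56781958 -0.03137567  0.39191725]
scene0 0.12 0.18937472430215418 [0.48177823 0.08614638 0.12696417] 246
scene0 0.16 0.2102591528684694 [0.48280493 0.10897603 0.16082587] 8
side0 0.12 0.18451959737570062 [0.48332295 0.08152906 0.12814034] 245
side0 0.16 0.2069529459203357 [0.47568774 0.102652   0.16023873] 9
```

Emit:
jog_arm(deltas=[0, 0.004, 0, 0, 0, 0.25, 0, 0.004, 0, 0, 0, 0.5, 0, 0.004, 0, 0, 0, 0.75, 0, 0.004, 0, 0, 0, 1, 0, 0.004, 0, 0, 0, 1])

```text
t: 15.25
position: [0.5551, -0.0885, 0.2101]
eef_rot: [-3.141, -0.0, 2.786]
ft_force: [0.0, 0.2, 0.0]
grip_width: 0.999
grip_force: 0.0
```

Emit:
jog_arm(deltas=[0, 0, 0, 0, 0, 0.25, 0, 0, 0, 0, 0, 0.5, 0, 0, 0, 0, 0, 0.75, 0, 0, 0, 0, 0, 1, 0, 0, 0, 0, 0, 1])

```text
t: 15.75
position: [0.5551, -0.088, 0.2102]
eef_rot: [3.142, -0.0, -2.976]
ft_force: [-0.5, -1.0, -1.0]
grip_width: 0.999
grip_force: 0.0
```

Emit:
jog_arm(deltas=[0, 0, 0, 0, 0, 0.25, 0, 0, -0.03, 0, 0, 0.5, 0, 0, -0.08, 0, 0, 0.75, 0, 0, -0.14, 0, 0, 0.96, 0, 0, -0.19, 0, 0, 0.96, 0, 0, -0.22, 0, 0, 0.96, 0, 0, -0.25, 0, 0, 0.96, 0, 0, -0.27, 0, 0, 0.96, 0, 0, -0.272, 0, 0, 0.96, 0, 0, -0.272, 0, 0, 0.96, 0, 0, -0.272, 0, 0, 0.96])

```text
t: 16.85
position: [0.5554, -0.0875, 0.1022]
eef_rot: [-3.141, 0.001, -2.47]
ft_force: [0.6, -0.4, 0.1]
grip_width: 0.999
grip_force: 0.0
```

```bash
cat >f.py <<'E'
from h import *
from workcell import capture,readout
S=[]
for i in range(5):
    S.append(readout.read_state()); capture("side")
s=S[-1];print(s["t"],s["position"].round(4),s["eef_rot"][2].round(4),"j6",s["joint_pos"][5].round(3),"F",np.mean([a["ft_force"] for a in S],0).round(2),"M",np.mean([a["wrist_torque"] for a in S],0).round(3),np.std([a["ft_force"] for a in S],0).round(2),np.std([a["wrist_torque"] for a in S],0).round(3),s["grip_width"],len({a["t"] for a in S}))
E
python3 f.py; python3 - <<'E'
from h import *
from workcell import capture
c=capture("wrist");d=capture("side")
cv2.imwrite("pics/v6.png",np.hstack([cv2.resize(c["color"][60:360,130:430],(400,400)),cv2.resize(d["color"][120:240,220:340],(400,400))]))
E
```

```text
17.05 [ 0.5552 -0.0875  0.1019] -2.4698 j6 -2.607 F [ 0.01  0.17 -0.  ] M [ 0.102 -0.119  0.006] [0.73 0.33 0.7 ] [0.024 0.031 0.016] 1.0007092356363367 5
```

View pics/v6.png

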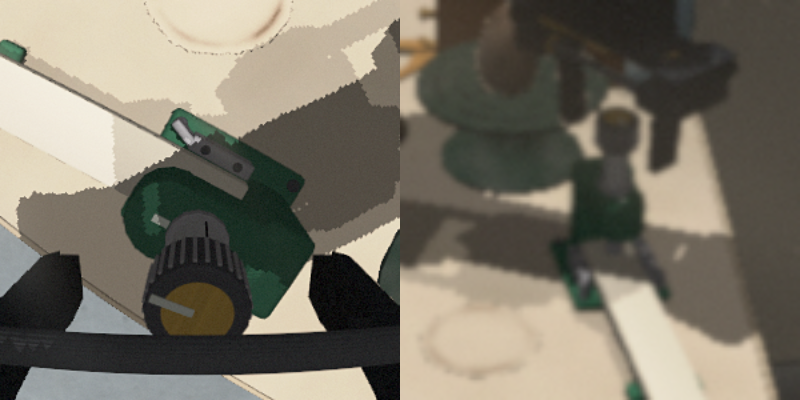

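The view shows the cap between the open fingers: white line at about (165,305) in the crop, thimble mark at (205,228). I close on it.

Emit:
jog_arm(deltas=[0, 0, 0, 0, 0, 0, 0, 0, 0, 0, 0, 0, 0, 0, 0, 0, 0, 0, 0, 0, 0, 0, 0, 0, 0, 0, 0, 0, 0, 0, 0, 0, 0, 0, 0, 0, 0, 0, 0, 0, 0, 0, 0, 0, 0, 0, 0, 0, 0, 0, 0, 0, 0, 0], gripper=0.3)

```text
t: 18.1
position: [0.5549, -0.0872, 0.1015]
eef_rot: [3.141, -0.0, -2.47]
ft_force: [-2.0, 1.6, 1.3]
grip_width: 0.399
grip_force: 30.0
```

```bash
python3 f.py
```

```text
18.3 [ 0.5549 -0.0872  0.1015] -2.4697 j6 -2.607 F [-1.57  1.89  1.69] M [ 0.414  0.162 -0.031] [0.6  0.36 0.65] [0.043 0.038 0.02 ] 0.4044240609605426 5
```

Emit:
jog_arm(deltas=[-0.001, 0.001, 0.001, 0, 0, -0.12, -0.001, 0.001, 0.001, 0, 0, -0.3, -0.001, 0.001, 0.001, 0, 0, -0.5, -0.001, 0.001, 0.001, 0, 0, -0.5])

```text
t: 18.75
position: [0.5546, -0.087, 0.1016]
eef_rot: [3.141, -0.0, -2.732]
ft_force: [-0.6, 1.4, -1.3]
grip_width: 0.402
grip_force: 30.0
```

```bash
python3 f.py
```

```text
18.95 [ 0.5546 -0.087   0.1016] -2.7295 j6 -2.347 F [ 0.45  1.32 -2.76] M [ 0.271 -0.208 -0.009] [0.86 0.44 0.74] [0.012 0.065 0.021] 0.3964595397284233 5
```

Emit:
jog_arm(deltas=[0, 0.0003, -0.0005, 0, 0, -0.12, 0, 0.0003, -0.0005, 0, 0, -0.3, 0, 0.0003, -0.0005, 0, 0, -0.5, 0, 0.0003, -0.0005, 0, 0, -0.5])

```text
t: 19.4
position: [0.5546, -0.0868, 0.1016]
eef_rot: [3.141, -0.0, -2.993]
ft_force: [0.9, 2.0, -2.4]
grip_width: 0.398
grip_force: 30.0
```

```bash
python3 f.py
```

```text
19.6 [ 0.5546 -0.0868  0.1016] -2.9909 j6 -2.086 F [ 0.12  2.14 -2.83] M [ 0.342 -0.146  0.   ] [0.4  0.43 0.7 ] [0.015 0.022 0.039] 0.39937989222696507 5
```

Emit:
jog_arm(deltas=[0, 0.001, -0.001, 0, 0, -0.12, 0, 0.001, -0.001, 0, 0, -0.3, 0, 0.001, -0.001, 0, 0, -0.5, 0, 0.001, -0.001, 0, 0, -0.5])

```text
t: 20.05
position: [0.5547, -0.0866, 0.1016]
eef_rot: [-3.141, 0.0, 3.028]
ft_force: [-0.4, 1.3, 0.7]
grip_width: 0.402
grip_force: 30.0
```

```bash
python3 f.py
```

```text
20.25 [ 0.5547 -0.0866  0.1015] 3.0305 j6 -1.823 F [-1.16  1.34  0.6 ] M [ 0.261 -0.003 -0.004] [0.52 0.26 0.33] [0.015 0.024 0.017] 0.4017940904161412 5
```

Emit:
jog_arm(deltas=[0, 0.0005, 0, 0, 0, -0.12, 0, 0.0005, 0, 0, 0, -0.3, 0, 0.0005, 0, 0, 0, -0.5, 0, 0.0005, 0, 0, 0, -0.5])

```text
t: 20.7
position: [0.5547, -0.0864, 0.1015]
eef_rot: [-3.142, 0.0, 2.767]
ft_force: [-1.5, 2.0, 1.4]
grip_width: 0.402
grip_force: 30.0
```

```bash
python3 f.py
```

```text
20.9 [ 0.5547 -0.0864  0.1015] 2.7688 j6 -1.561 F [-1.18  1.31  1.8 ] M [ 0.226  0.026 -0.029] [0.34 0.6  0.33] [0.02  0.014 0.022] 0.40094552379405735 5
```

Emit:
jog_arm(deltas=[0, 0.0005, 0, 0, 0, -0.12, 0, 0.0005, 0, 0, 0, -0.3, 0, 0.0005, 0, 0, 0, -0.5, 0, 0.0005, 0, 0, 0, -0.5])

```text
t: 21.35
position: [0.5548, -0.0861, 0.1015]
eef_rot: [3.141, 0.001, 2.505]
ft_force: [-0.8, 0.9, 3.4]
grip_width: 0.401
grip_force: 30.0
```

```bash
python3 f.py
```

```text
21.55 [ 0.5548 -0.0861  0.1015] 2.5069 j6 -1.299 F [-0.4   1.1   3.28] M [ 0.212 -0.059  0.005] [0.34 0.57 0.43] [0.025 0.024 0.033] 0.3988743379517343 5
```

Emit:
jog_arm(deltas=[0, 0, 0.001, 0, 0, -0.12, 0, 0, 0.001, 0, 0, -0.3, 0, 0, 0.001, 0, 0, -0.5, 0, 0, 0.001, 0, 0, -0.5])

```text
t: 22.0
position: [0.5548, -0.086, 0.1014]
eef_rot: [3.141, -0.0, 2.243]
ft_force: [0.9, 1.1, -1.6]
grip_width: 0.403
grip_force: 30.0
```

```bash
python3 f.py
```

```text
22.2 [ 0.5547 -0.086   0.1015] 2.2451 j6 -1.037 F [ 2.46  1.68 -2.02] M [ 0.29  -0.567  0.004] [1.   0.49 0.62] [0.024 0.063 0.026] 0.3987130755707258 5
```

Emit:
jog_arm(deltas=[0, 0, 0, 0, 0, -0.12, 0, 0, 0, 0, 0, -0.3, 0, 0, 0, 0, 0, -0.5, 0, 0, 0, 0, 0, -0.5])

```text
t: 22.65
position: [0.5547, -0.0859, 0.1009]
eef_rot: [3.141, -0.001, 1.979]
ft_force: [5.3, 1.3, -7.5]
grip_width: 0.395
grip_force: 30.0
```

```bash
sed -i 's/"position"\].round(4)/"position"].round(5)/' f.py; python3 f.py
```

```text
22.85 [ 0.55471 -0.08585  0.10093] 1.9823 j6 -0.774 F [ 5.92  1.8  -7.55] M [ 0.335 -1.055  0.016] [0.47 0.54 0.13] [0.037 0.013 0.017] 0.3976706212534186 5
```

Emit:
jog_arm(deltas=[0.001, 0, -0.0014, 0, 0, 0, 0.001, 0, -0.0019, 0, 0, -0.15, 0.001, 0, -0.0025, 0, 0, -0.35, 0.001, 0, -0.0031, 0, 0, -0.5, 0.001, 0, -0.0031, 0, 0, -0.5])

```text
t: 23.4
position: [0.555, -0.0859, 0.1002]
eef_rot: [3.142, -0.0, 1.719]
ft_force: [5.2, 2.8, -4.9]
grip_width: 0.401
grip_force: 30.0
```

```bash
python3 f.py
```

```text
23.6 [ 0.55502 -0.0859   0.10019] 1.7219 j6 -0.514 F [ 4.21  2.56 -5.2 ] M [ 0.444 -0.824  0.01 ] [0.51 0.66 0.23] [0.019 0.042 0.03 ] 0.4007176999759668 5
```

Emit:
jog_arm(deltas=[0.001, 0.0005, -0.0013, 0, 0, 0, 0.001, 0.0005, -0.0018, 0, 0, -0.15, 0.001, 0.0005, -0.0024, 0, 0, -0.35, 0.001, 0.0005, -0.003, 0, 0, -0.5, 0.001, 0.0005, -0.003, 0, 0, -0.5])

```text
t: 24.15
position: [0.5554, -0.0859, 0.0994]
eef_rot: [-3.142, 0.0, 1.458]
ft_force: [1.8, 1.9, -1.7]
grip_width: 0.396
grip_force: 30.0
```

```bash
python3 f.py
```

```text
24.35 [ 0.55541 -0.08592  0.09943] 1.4595 j6 -0.251 F [ 1.89  1.97 -1.3 ] M [ 0.396 -0.371  0.015] [0.36 0.13 0.26] [0.029 0.013 0.029] 0.40424723939588053 5
```

Emit:
jog_arm(deltas=[0.0003, 0.0003, -0.0004, 0, 0, -0.1, 0.0003, 0.0003, -0.0008, 0, 0, -0.22, 0.0003, 0.0003, -0.0012, 0, 0, -0.333, 0.0003, 0.0003, -0.0012, 0, 0, -0.333])

```text
t: 24.8
position: [0.5556, -0.0859, 0.0989]
eef_rot: [3.141, 0.0, 1.283]
ft_force: [1.2, 2.7, -0.9]
grip_width: 0.395
grip_force: 30.0
```

```bash
python3 f.py
```

```text
25.0 [ 0.55557 -0.08585  0.09894] 1.2845 j6 -0.075 F [1.36 2.18 0.19] M [ 0.282 -0.261  0.015] [0.28 0.59 0.68] [0.025 0.027 0.02 ] 0.4005648602924903 5
```

Emit:
jog_arm(deltas=[0.0003, 0.0003, -0.0004, 0, 0, -0.1, 0.0003, 0.0003, -0.0007, 0, 0, -0.22, 0.0003, 0.0003, -0.0011, 0, 0, -0.333, 0.0003, 0.0003, -0.0011, 0, 0, -0.333])

```text
t: 25.45
position: [0.5557, -0.0858, 0.0985]
eef_rot: [3.141, 0.0, 1.109]
ft_force: [2.6, 0.9, 0.9]
grip_width: 0.403
grip_force: 30.0
```

```bash
python3 f.py
```

```text
25.65 [ 0.55574 -0.0858   0.09848] 1.11 j6 0.099 F [1.95 1.01 1.2 ] M [ 0.109 -0.227  0.005] [0.66 0.53 0.42] [0.035 0.017 0.017] 0.39812844601235287 5
```

Emit:
jog_arm(deltas=[0.0003, 0.0002, -0.0003, 0, 0, -0.1, 0.0003, 0.0002, -0.0006, 0, 0, -0.22, 0.0003, 0.0002, -0.0009, 0, 0, -0.333, 0.0003, 0.0002, -0.0009, 0, 0, -0.333])

```text
t: 26.1
position: [0.5559, -0.0858, 0.0981]
eef_rot: [3.141, 0.0, 0.934]
ft_force: [1.8, -1.0, 1.8]
grip_width: 0.399
grip_force: 30.0
```

```bash
python3 f.py
```

```text
26.3 [ 0.55589 -0.08576  0.09809] 0.9356 j6 0.274 F [ 1.73 -0.92  1.34] M [-0.142 -0.285  0.005] [0.68 0.14 0.6 ] [0.022 0.042 0.012] 0.3992028762186523 5
```

Emit:
jog_arm(deltas=[0.0003, 0, -0.0002, 0, 0, -0.1, 0.0003, 0, -0.0005, 0, 0, -0.22, 0.0003, 0, -0.0007, 0, 0, -0.333, 0.0003, 0, -0.0007, 0, 0, -0.333])

```text
t: 26.75
position: [0.556, -0.0858, 0.098]
eef_rot: [3.141, 0.0, 0.76]
ft_force: [0.6, -1.4, 3.5]
grip_width: 0.396
grip_force: 30.0
```

```bash
python3 f.py
```

```text
26.95 [ 0.55606 -0.0858   0.09801] 0.7612 j6 0.449 F [ 0.53 -1.41  4.57] M [-0.313 -0.13  -0.009] [0.3  0.35 0.69] [0.023 0.008 0.019] 0.3992813859306283 5
```

Contact: the drop has stopped at yaw about 0.92, and Fz rose to 4.6 N. I relieve the push and keep the height fixed while the clutch slips.

Emit:
jog_arm(deltas=[0, -0.0003, 0.0009, 0, 0, 0, 0, -0.0003, 0.0009, 0, 0, 0])

```text
t: 27.2
position: [0.556, -0.0858, 0.098]
eef_rot: [3.141, -0.0, 0.76]
ft_force: [1.1, -2.4, 3.1]
grip_width: 0.404
grip_force: 30.0
```

```bash
python3 f.py
```

```text
27.4 [ 0.55598 -0.08576  0.09805] 0.7601 j6 0.45 F [ 1.71 -2.54  3.08] M [-0.416 -0.297 -0.009] [0.47 0.2  0.33] [0.032 0.013 0.03 ] 0.4001722852077858 5
```

Emit:
jog_arm(deltas=[0, -0.0003, 0.0008, 0, 0, 0, 0, -0.0003, 0.0008, 0, 0, -0.1, 0, -0.0003, 0.0008, 0, 0, -0.22, 0, -0.0003, 0.0008, 0, 0, -0.333, 0, -0.0003, 0.0008, 0, 0, -0.333])

```text
t: 27.95
position: [0.5559, -0.0859, 0.0982]
eef_rot: [3.142, 0.0, 0.585]
ft_force: [3.5, -3.0, -0.6]
grip_width: 0.395
grip_force: 30.0
```

```bash
python3 f.py
```

```text
28.15 [ 0.55589 -0.08582  0.09816] 0.5867 j6 0.623 F [ 3.68 -3.23 -1.11] M [-0.556 -0.652  0.001] [0.39 0.26 0.51] [0.037 0.049 0.038] 0.39738461610443143 5
```

Emit:
jog_arm(deltas=[0.0007, -0.0006, -0.0002, 0, 0, -0.1, 0.0007, -0.0006, -0.0002, 0, 0, -0.22, 0.0007, -0.0006, -0.0002, 0, 0, -0.333, 0.0007, -0.0006, -0.0002, 0, 0, -0.333])

```text
t: 28.6
position: [0.556, -0.086, 0.0981]
eef_rot: [-3.141, 0.0, 0.411]
ft_force: [2.9, -2.4, -2.2]
grip_width: 0.401
grip_force: 30.0
```

```bash
python3 f.py
```

```text
28.8 [ 0.55602 -0.08599  0.09816] 0.4126 j6 0.797 F [ 2.56 -2.64 -1.72] M [-0.482 -0.47  -0.008] [0.43 0.29 0.76] [0.029 0.038 0.022] 0.3980993856649643 5
```

Emit:
jog_arm(deltas=[0.0007, -0.0006, -0.0003, 0, 0, -0.1, 0.0007, -0.0006, -0.0003, 0, 0, -0.22, 0.0007, -0.0006, -0.0003, 0, 0, -0.333, 0.0007, -0.0006, -0.0003, 0, 0, -0.333])

```text
t: 29.25
position: [0.5562, -0.0862, 0.0981]
eef_rot: [-3.141, 0.001, 0.237]
ft_force: [2.2, -1.6, -1.0]
grip_width: 0.403
grip_force: 30.0
```

```bash
python3 f.py
```

```text
29.45 [ 0.55622 -0.08616  0.09813] 0.2383 j6 0.971 F [ 1.15 -1.83 -0.58] M [-0.341 -0.152  0.015] [0.65 0.68 0.5 ] [0.036 0.036 0.014] 0.40284858332377255 5
```

Emit:
jog_arm(deltas=[0.0003, -0.0005, -0.0001, 0, 0, -0.1, 0.0003, -0.0005, -0.0001, 0, 0, -0.25, 0.0003, -0.0005, -0.0001, 0, 0, -0.4, 0.0003, -0.0005, -0.0001, 0, 0, -0.5, 0.0003, -0.0005, -0.0001, 0, 0, -0.5])

```text
t: 30.0
position: [0.5563, -0.0864, 0.0981]
eef_rot: [-3.141, 0.001, -0.025]
ft_force: [-0.1, -2.0, 0.1]
grip_width: 0.396
grip_force: 30.0
```

```bash
python3 f.py
```

```text
30.2 [ 0.5564  -0.08642  0.09813] -0.0237 j6 1.232 F [-0.64 -1.58  0.04] M [-0.268  0.125  0.017] [0.43 0.37 0.31] [0.028 0.036 0.031] 0.40281766563486887 5
```

Emit:
jog_arm(deltas=[0, 0, 0, 0, 0, 0, 0, 0, 0, 0, 0, 0, 0, 0, 0, 0, 0, 0, 0, 0, 0, 0, 0, 0, 0, 0, 0, 0, 0, 0, 0, 0, 0, 0, 0, 0, 0, 0, 0, 0, 0, 0, 0, 0, 0, 0, 0, 0], gripper=1)

```text
t: 31.05
position: [0.5566, -0.0865, 0.0981]
eef_rot: [-3.142, 0.0, -0.025]
ft_force: [0.2, 0.3, -0.1]
grip_width: 1.001
grip_force: 0.0
```

Emit:
jog_arm(deltas=[0, 0, 0.04, 0, 0, 0, 0, 0, 0.1, 0, 0, 0, 0, 0, 0.18, 0, 0, 0, 0, 0, 0.25, 0, 0, 0, 0, 0, 0.28, 0, 0, 0, 0, 0, 0.28, 0, 0, 0, 0, 0, 0.28, 0, 0, 0])

```text
t: 31.75
position: [0.5561, -0.0863, 0.2087]
eef_rot: [-3.141, 0.002, -0.025]
ft_force: [1.4, 0.0, -0.7]
grip_width: 1.002
grip_force: 0.0
```

```bash
python3 f.py; python3 - <<'E'
from h import *
from workcell import capture
c=capture("wrist");d=capture("side")
P=cloud(d);g=np.array([.5549,-.088]);yaw=.1694;ux=np.array([np.cos(yaw),np.sin(yaw)]);uy=np.array([-ux[1],ux[0]])
D=P[...,:2]-g;l=D@ux;t=D@uy;k=(abs(l)<.03)&(t<-.15)&(t>-.3)&(P[...,2]>.023)&(P[...,2]<.04)&(d["color"].min(2)>90);print("rear",np.percentile(t[k],[0,1]),np.median(P[...,2][k]),k.sum())
cv2.imwrite("pics/v7.png",np.hstack([cv2.resize(c["color"][60:360,130:430],(400,400)),cv2.resize(d["color"][130:250,220:340],(400,400))]))
E
```

```text
31.95 [ 0.55621 -0.08636  0.20897] -0.025 j6 1.234 F [-0.04 -0.12 -0.28] M [ 0.015  0.004 -0.009] [0.77 0.37 0.49] [0.023 0.025 0.019] 0.999324498032001 5
rear [-0.24765552 -0.24599784] 0.029238246764552556 436
```

View pics/v7.png

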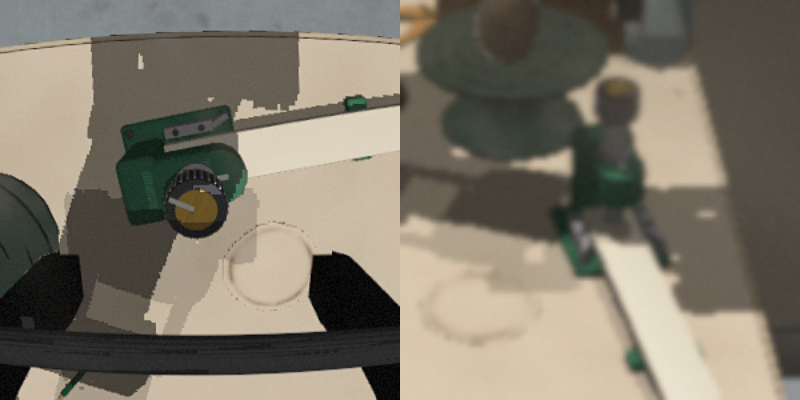

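The final view shows the cap line at the same angle to the hand as before, so the fingers did not slip on it, and the strip is still home. Cap turn 3.84 rad = 1.6 free + 1.3 closing + about 0.9 slip.

```bash
python3 -c "
from workcell import order
print(order.finish_job())"
```

```text
the job is handed in; nothing more can be done
None
```

I handed the job in with the strip home against the column, clamped by the spindle after about 0.9 rad of clutch slip (estimated from cap angle and height), and the hand clear; no verdict was shown.

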